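Pack and lock the sample carrier

ROBOT

A 6-joint arm with a two-finger parallel gripper is mounted at the origin on a cart in front of the work surface, level with it; the furniture and walls round the work are solid. World frame = base frame: x ahead of the robot, y to its left, z up, the work surface at z = 0. Lengths are in mm, angles in rad, forces in N, time in s.
With the tool pointing down it reaches from about 300 to 775 mm from the base axis. Payload 14.6 kg.
Tool frame: the origin (TCP) lies on the mounting face of the last link; the fingertips stand 199 mm ahead of it and the grasp point (between the pads) lies 180 mm ahead of it; z points along the fingers, y is the line along which they close (so a half turn about z gives the same grasp; the last joint's range is limited). The gripper opens to 94 mm and grips with 3 to 60 N. Pads are 16 mm wide; open, the fingers measure 119 mm over their backs; the gripper's body (75 mm by 177 mm) begins 78 mm behind the grasp point.
Start: joints at [-0.067, 0.3, 1.521, -0, 1.321, -0.067], TCP at [549.992, -0.002, 404.646] pointing down, gripper open.
Joint ranges: [-3.03, 3.03], [-0.79, 2.21], [0.23, 2.52], [-1.04, 4.18], [0, 3.07], [-2.55, 2.55]. Speed limits (rad/s): [2.22, 2.22, 2.57, 3.14, 3.14, 3.14].

INTERFACE

Orientations are given as [roll, pitch, yaw] about the fixed x, y, z axes, in that order (R = Rz(yaw) Ry(pitch) Rx(roll)).
In Python, from cell import manip gives the robot as it stands. The module is installed in compiled form; this text tells all that it offers.
- The arm moves only by the shell command python3 -m creep 'ROWS' [FORCE]. ROWS is a JSON object of lists of equal length, an entry for each row: "slide": the shift along the world's x, y, z in cm, a list of three; "turn": the turn about the world's z in rad; "claw": the opening, from 0 (shut) to 1 (fully open). A call has 1 to 8 rows; each row shifts and turns the commanded pose from where the row before left it; what a row does not reach is not made up. A row lasts 1/8 s, in which the tool goes at most 62.5 mm and 10.7 degrees, less where a joint would pass 70% of its speed; a pose out of reach is approached as far as the arm can. A call with a gripper value outside its range is refused whole. The fingers move at their own pace and stop on an object; FORCE is the grip in N (left out, the last holds). Time passes only in rows, so rows that do not move let the fingers close. It gives the time, the measured TCP pose, the force, the opening and the grip force at its end, in the units of the state.
- manip.read_state(): the state, without advancing time (a new reading comes with each control period).
- manip.camera(name): name is "scene" or "side" or "wrist"; returns (picture, depth): 480x640x3 uint8, red, green, blue; 480x640 float32, mm along the optical axis (not along the pixel's ray), 0 where there is no reading.
- manip.calibration(name): a dict with "intrinsics" (3x3 intrinsics, pixels), "k1" (the pictures are not rectified: a ray, as slopes to the right and down, at radius r is drawn at 1 + k1 r^2 times it, then the intrinsics apply), "pose" (4x4, takes a point from camera to world coordinates). Camera axes: x right, y up, looking along -z (the intrinsics and any distortion apply to the point x, -y, -z); pixel columns grow to the right and rows downward; lengths in mm; the calibration is good to about 2 mm. A picture is of the moment at which its call begins: read the wrist's pose just before it. calibration takes no time and is no camera call; for the wrist camera it gives the pose at the moment of the call.
- manip.sign_off(): hands the job in; it is judged then, once.
Trained networks look in the newest picture that a camera, given by its name, has taken for a name from the list of things; names that differ only in an ending like _2 or _b are one class to them, and where a whole thing is asked for, a point or a joint stands for the part that bears it (a point fixed in the world has none). Each returns a list of dicts, best first, with "score" (0 to 1); they miss things now and then, are a little off and sometimes report something else, mostly with a low value. They report only what shows in the picture. A call takes as long as a camera call. They do not tell look-alikes from the thing itself.
- manip.cut_out(query, camera): "mask" (480x640 bool, what is visible of it) and "position" ([column, row] in pixels, amid what is visible of it).
The state is a dict: "clock": time; "joints": joint angles; "qd": joint speeds; "effort": joint torques, N m; "eef_pos": TCP position; "eef_rot": TCP orientation; "wrist_force": force on the tool from outside, world axes, zero at the start; "moment": the same for the moment, N m; "finger_gap": finger opening in mm; "finger_force": force on a finger pad.
Only numpy, scipy, OpenCV 4.12 (cv2) and the standard library are available. Lean on these libraries where they do the work, as an engineer would, in place of code of your own. Each camera call takes 0.05 s, during which the arm holds its last target. There are 200 camera calls.

TASK

Pack the sample carrier for the courier. Lay every loose sample tube lying on the table in the tray, one to a groove, then seat the lid flat on the tray with its hinge knuckle between the two knuckles of the tray, push the hinge pin through all three knuckles until its tab meets the outer knuckle, and last fit the keyed plug from its stand through the lid into the lock slot, turned so that it drops fully home. Leave the cups and the dropper bottle where they are.

Things in the scene. Friction and masses are not known exactly. Their poses are not given: they have to be found in the camera images.
- carrier: Grey open tray, fixed. Origin: centre of its underside on the table; x depth (outside 114 mm), y width (182 mm), z up. Walls 5 mm thick, rim at z = 26 mm, floor at 4 mm. Ridges 8 mm tall along x part four grooves, 33 mm wide, 104 mm long, centred at y = -57, -19, 19, 57 mm. Lock boss 34 x 40 mm, rim high, on the -x side; hinge knuckles on the +x side, toward -y.
- knuckle_mouth (a point): Centre of the open -y end of the tray's outer hinge knuckle, on the hinge axis; axes as the carrier's (at x = 70, y = -91, z = 32 mm there). The pin goes in here along +y; free space before it. The tray's two knuckles are steel tubes, 20 mm long, outside 18 mm, bore 11 mm, starting 0 and 58 mm along +y from here; the lid's knuckle fits between.
- lock_slot (a point): Centre of the lock slot, at the height of the top of the seated lid (30 mm above the table); axes as the carrier's. The slot is 23 mm along y, 10 mm along x, through the lock boss below; the lid has an 11 x 24 mm slot above it when seated.
- lid_grip (a point): Centre of the loose lid's black handle, 14 (x) x 50 (y) x 26 (z) mm; axes as the carrier's when seated, then 43 mm above the table over the tray's origin. Plate 114 x 182 x 4 mm, underside 17 mm below. Four studs 10 mm long under it fit the tray's inner corners, 2 mm play; it stands on them. Slotted tongue at -x; knuckle, bore 11 mm, at x = 70, y = -68 to -36 mm, axis 11 mm below. 0.18 kg.
- pin_grip (a point): Centre of the upright thumb tab of the loose steel hinge pin, lying level on the table. Tab 12 (x) x 24 (y) x 32 (z) mm, on a foot 32 mm wide (x), 5 mm thick. The shaft, 8 mm thick, 76 mm long, last 8 mm tapered, leaves the tab's +y face (12 mm from this point) along +y, its axis 12 mm below this point. z up. 0.04 kg. Once in and let go, the tab may swing down about the shaft; no matter.
- pin_shoulder (a point): Point on the pin's shaft axis where the shaft leaves the tab (12 mm along +y and 12 mm below pin_grip); axes as the pin's. Fully home, it lies at knuckle_mouth.
- plug_grip (a point): Centre of the keyed plug's black bar grip, 12 (x) x 32 (y) x 24 (z) mm. Below it a round flange 32 mm wide, its underside 16 mm below this point, then a flat tang 7 (x) x 20 (y) mm, 20 mm long, the last 6 mm narrowed to 4 x 16. Seated, the flange lies on the lid, this point 16 mm above lock_slot, the tang along the slot, either way round. Starts upright in its stand, any yaw. 0.05 kg.
- stand: White block 50 x 50 x 24 mm, fixed, with a round through hole of 26 mm in which the plug stands loosely; origin: centre of its underside.
- tube1_mid (a point): Centre of the barrel's width and height, half-way along, of loose capped sample tube 1, lying on the table: 88 mm long along its own y, barrel 13 mm tall and 10 to 13 mm wide, cap 17 mm thick (from 25 to 44 mm toward -y). z up, 6.5 mm above what it lies on; it does not roll. May be absent. Mass 12 g.
- tube2_mid (a point): Centre of the barrel's width and height, half-way along, of loose capped sample tube 2, lying on the table: 88 mm long along its own y, barrel 13 mm tall and 10 to 13 mm wide, cap 17 mm thick (from 25 to 44 mm toward -y). z up, 6.5 mm above what it lies on; it does not roll. May be absent. Mass 12 g.
- tube3_mid (a point): Centre of the barrel's width and height, half-way along, of loose capped sample tube 3, lying on the table: 88 mm long along its own y, barrel 13 mm tall and 10 to 13 mm wide, cap 17 mm thick (from 25 to 44 mm toward -y). z up, 6.5 mm above what it lies on; it does not roll. May be absent. Mass 12 g.
- tube4_mid (a point): Centre of the barrel's width and height, half-way along, of loose capped sample tube 4, lying on the table: 88 mm long along its own y, barrel 13 mm tall and 10 to 13 mm wide, cap 17 mm thick (from 25 to 44 mm toward -y). z up, 6.5 mm above what it lies on; it does not roll. May be absent. Mass 12 g.
- cup_a: Specimen cup with screw lid, 55 mm wide, 72 mm tall, beyond the carrier: leave alone. Origin: centre of its underside.
- cup_b: Another specimen cup, 55 mm wide, 72 mm tall, at the right: leave alone. Origin: centre of its underside.
- dropper: Dropper bottle, 33 mm wide, 106 mm tall, at the left: leave alone. Origin: centre of its underside.
Things that resemble listed ones, but are neither listed nor needed, are in the scene too. Leave any red or yellow look-alike of the part that bears tube3_mid alone. Leave any red look-alike of the part that bears tube1_mid alone.

How it is judged (in metres and radians):
On the way, in this order (a step that is already met when the one before it is completed fails the run):
1. every tube present lies in a groove of the tray, one to a groove (x of tube1_mid in the frame of carrier between -0.013 and 0.013 m and y of tube1_mid in the frame of carrier between -0.074 and 0.074 m and z of tube1_mid in the frame of carrier between 0.004 and 0.015 m and angle between the y axis of each of tube1_mid, tube2_mid, tube3_mid, tube4_mid and the x axis of carrier, either way round below 0.2 rad and x of tube2_mid in the frame of carrier between -0.013 and 0.013 m and y of tube2_mid in the frame of carrier between -0.074 and 0.074 m and z of tube2_mid in the frame of carrier between 0.004 and 0.015 m and x of tube3_mid in the frame of carrier between -0.013 and 0.013 m and y of tube3_mid in the frame of carrier between -0.074 and 0.074 m and z of tube3_mid in the frame of carrier between 0.004 and 0.015 m and x of tube4_mid in the frame of carrier between -0.013 and 0.013 m and y of tube4_mid in the frame of carrier between -0.074 and 0.074 m and z of tube4_mid in the frame of carrier between 0.004 and 0.015 m and distance between tube1_mid and tube2_mid above 0.022 m and distance between each of tube1_mid, tube2_mid and tube3_mid above 0.022 m and distance between each of tube1_mid, tube2_mid, tube3_mid and tube4_mid above 0.022 m), for 0.2 s.
2. the lid is seated flat on the tray (x of lid_grip in the frame of carrier between -0.004 and 0.004 m and y of lid_grip in the frame of carrier between -0.004 and 0.004 m and z of lid_grip in the frame of carrier between 0.04 and 0.0455 m and angle between the y axis of lid_grip and the y axis of carrier, either way round below 0.05 rad and angle between the z axis of lid_grip and the z axis of carrier, either way round below 0.04 rad), for 0.2 s.
3. the hinge pin is through all three knuckles, its tab against the outer knuckle (all of step 2 and x of pin_shoulder in the frame of knuckle_mouth between -0.005 and 0.005 m and y of pin_shoulder in the frame of knuckle_mouth between -0.0055 and 0.003 m and z of pin_shoulder in the frame of knuckle_mouth between -0.005 and 0.005 m and angle between the y axis of pin_shoulder and the y axis of knuckle_mouth, either way round below 0.08 rad), for 0.2 s.
4. the keyed plug has dropped home through the lid into the lock slot (all of step 3 and horizontal distance between plug_grip and lock_slot below 0.006 m and z of plug_grip in the frame of lock_slot between 0.011 and 0.0205 m and angle between plug_grip's own z axis and vertical below 0.1 rad), for 0.2 s.
At the end, for the whole second after the job is handed in: Each tube lies flat in its own groove (0.2 rad); lid flat on the rim (4 mm, 0.05 rad); pin through the knuckles, tab within 5 mm of the outer one; plug upright, its flange on the lid (4.5 mm) over the lock slot (6 mm) (all of step 1 and all of step 4); the robot touches nothing.
It fails at once if the specimen cup behind the carrier is moved by more than 25 mm (distance of cup_a from where it was at the start of the episode above 0.025 m).
It fails at once if the specimen cup at the right is moved by more than 25 mm (distance of cup_b from where it was at the start of the episode above 0.025 m).
It fails at once if the dropper bottle at the left is moved by more than 25 mm (distance of dropper from where it was at the start of the episode above 0.025 m).
Of tube1, tube2, tube3, tube4 only 2 to 4 are there at a start; the rules pass over those that are not, and their reading is None.
At some moment in a run one of tube1, tube2, tube3, tube4, lid may be knocked a few centimetres aside while the robot is not near it.
It also fails if it takes over 210 s, if anything falls off the work surface, if the arm or the gripper's body presses on something with over 40 N, if the wrist force passes 120 N, or if a joint passes its speed limit or range.

## Working session

There is one attempt and no reset: what is moved stays moved. The work goes in short steps, Python scripts to look and compute and a shell command to move; the robot and the scene stay as the last step left them, time stands still between calls to the robot, and variables do not carry over. Pictures are saved under pics/ and viewed, at most 14 in all, crops included, and the job is handed in when it is done.

```bash
mkdir -p pics; ls
cat > h.py <<'E'
import numpy as np, cv2
from cell import manip
def shot(n,save=None):
    cal=manip.calibration(n); im,d=manip.camera(n)
    if save: cv2.imwrite('pics/'+save+'.png',im[:,:,::-1])
    return im,d,cal
def world(cal,uv,depth=None,z=None):
    uv=np.atleast_2d(np.array(uv,float)); K=np.array(cal['intrinsics'],float); P=np.array(cal['pose'])
    s=cv2.undistortPoints(uv[:,None],K,np.array([cal['k1'],0,0,0.]))[:,0] if False else und(uv,K,cal['k1'])
    r=np.c_[s[:,0],-s[:,1],-np.ones(len(s))]
    if depth is not None: return (r*np.atleast_1d(depth)[:,None])@P[:3,:3].T+P[:3,3]
    w=r@P[:3,:3].T; t=(z-P[2,3])/w[:,2]; return w*t[:,None]+P[:3,3]
def und(uv,K,k1):
    p=np.c_[(uv[:,0]-K[0,2])/K[0,0],(uv[:,1]-K[1,2])/K[1,1]]; s=p.copy()
    for _ in range(20): s=p/(1+k1*(s**2).sum(1))[:,None]
    return s
def proj(cal,X):
    K=np.array(cal['intrinsics']);P=np.array(cal['pose']);X=np.atleast_2d(X)
    c=(X-P[:3,3])@P[:3,:3]; s=np.c_[c[:,0],-c[:,1]]/-c[:,2:3]; s=s*(1+cal['k1']*(s**2).sum(1))[:,None]
    return s*[K[0,0],K[1,1]]+[K[0,2],K[1,2]]
def cloud(cal,d,m=None):
    v,u=np.nonzero((d>0)&(m if m is not None else True)); return world(cal,np.c_[u,v],d[v,u]),u,v
def rect(P2):
    r=cv2.minAreaRect(P2.astype(np.float32)); b=cv2.boxPoints(r); e=[b[1]-b[0],b[2]-b[1]]
    l=max(e,key=np.linalg.norm); return np.round(r[0],1),np.round(sorted(r[1]),1),round(float(np.arctan2(l[1],l[0])),3)
def find(q,n,cal,d,im,minscore=.3):
    for o in manip.cut_out(q,n):
        if o['score']<minscore: continue
        X,u,v=cloud(cal,d,o['mask'])
        if len(X)<10: print(q,'few',o['score']);continue
        zt=np.percentile(X[:,2],95); k=X[:,2]>3
        print(q,round(o['score'],2),'px',np.round(o['position']),'med',np.round(np.median(X,0)),'ztop',round(zt,1),'rect',rect(X[k][:,:2]) if k.sum()>5 else None,'rgb',np.median(im[o['mask']],0).astype(int))
E
cat > a.py <<'E'
from h import *
for n in ('scene','side'):
    im,d,cal=shot(n,n+'0'); print(n,np.round(cal['pose'],2).tolist(),cal['k1'])
    for q in ['carrier','lid_grip','pin_grip','plug_grip','stand','tube1_mid','cup_a','dropper']: find(q,n,cal,d,im)
im,d,cal=shot('wrist','wrist0'); print(np.round(cal['pose'],2).tolist())
E
python3 a.py
```

```text
pics
scene [[0.45, 0.57, -0.69, -305.78], [-0.89, 0.3, -0.34, -466.94], [0.01, 0.77, 0.64, 841.59], [0.0, 0.0, 0.0, 1.0]] -0.08780059337420959
carrier 0.91 px [296. 255.] med [504. -20.   9.] ztop 26.8 rect (array([493.6, -13.1]), array([168.7, 185.2]), -1.421) rgb [101  97  89]
lid_grip 0.66 px [187. 232.] med [441. 297.  14.] ztop 28.6 rect (array([437.3, 306.5]), array([170.1, 187.1]), -1.397) rgb [158 151 140]
pin_grip 0.59 px [409. 264.] med [ 596. -280.    7.] ztop 31.6 rect (array([ 611.8, -257. ]), array([39.4, 96.9]), 1.152) rgb [162 153 139]
pin_grip 0.42 px [435. 329.] med [ 433. -398.   11.] ztop 15.0 rect (array([ 433.1, -400.3]), array([16.9, 86. ]), 1.473) rgb [191 179 167]
stand 0.78 px [264. 200.] med [652. 181.  18.] ztop 25.6 rect (array([666.2, 193.8]), array([54.6, 55.7]), -0.234) rgb [162 154 135]
tube1_mid 0.7 px [438. 329.] med [ 433. -399.   11.] ztop 14.9 rect (array([ 433. , -400.8]), array([16.9, 87. ]), 1.473) rgb [188 177 165]
tube1_mid 0.6 px [481. 362.] med [ 380. -507.   11.] ztop 16.0 rect (array([ 383.8, -509.9]), array([18.8, 84.6]), -1.057) rgb [2
[... 1324 characters left out ...]
8]), array([55.9, 56.2]), -0.291) rgb [147 141 125]
tube1_mid 0.45 px [407. 192.] med [ 375. -488.   14.] ztop 18.8 rect (array([ 379.9, -501.1]), array([14.4, 79.6]), -1.069) rgb [199  49  48]
cup_a 0.76 px [241. 265.] med [703.  93.  63.] ztop 76.2 rect (array([709.9,  79.6]), array([54.2, 59.3]), -0.828) rgb [196 198 191]
cup_a 0.64 px [342. 190.] med [ 561. -381.   43.] ztop 74.6 rect (array([ 509.7, -194.5]), array([ 46.6, 460.1]), -1.289) rgb [173 165 151]
dropper 0.89 px [220. 367.] med [608. 429.  49.] ztop 95.9 rect (array([610.5, 425.7]), array([25.3, 32.6]), 0.512) rgb [73 50 39]
[[1.0, -0.0, 0.0, 549.9], [0.0, 0.97, 0.25, 72.91], [-0.0, -0.25, 0.97, 385.24], [0.0, 0.0, 0.0, 1.0]]
```

View pics/scene0.png

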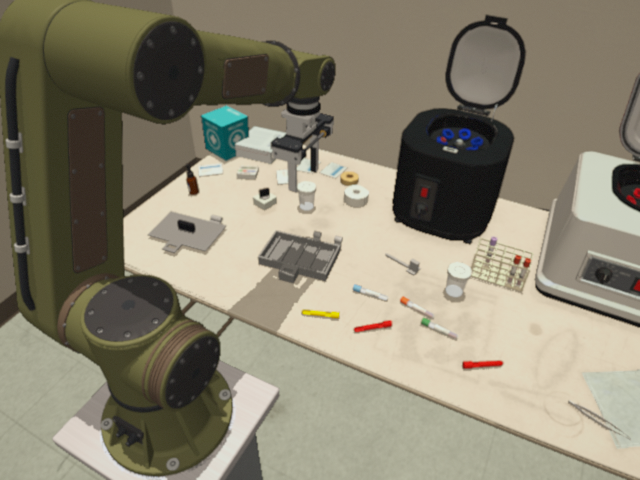

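View pics/side0.png

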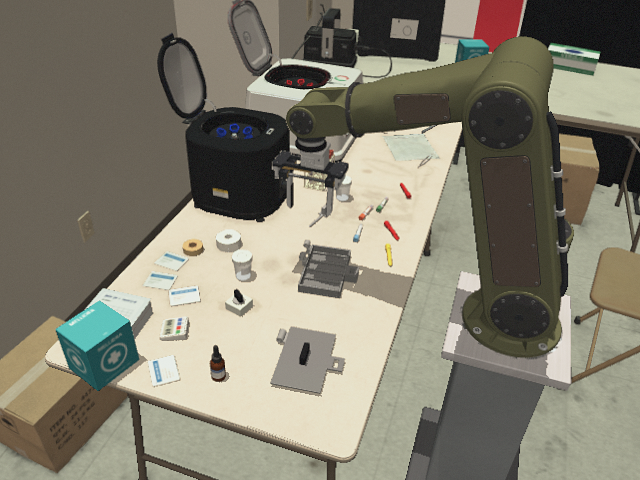

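The scene shows three white-barrelled tubes with coloured caps: blue at (369,292), orange at (415,307) and green at (438,328). The yellow one at (320,314) and the red ones at (373,326) and (482,364) are look-alikes. The lid is at (187,232), the pin at (408,264), the plug and stand at (264,199), and the tray at (299,255). I'll move the wrist camera over the tubes.

```bash
python3 -m creep '{"slide":[[-1,-6,0],[-1,-6,0],[-1,-6,0],[-1,-6,0],[0,-3,0],[0,0,0]],"turn":[0,0,0,0,0,0],"claw":[1,1,1,1,1,1]}'
cat > b.py <<'E'
from h import *
import sys
im,d,cal=shot('wrist',sys.argv[1]); print(np.round(cal['pose'],2).tolist(), np.round(cal['intrinsics'],0).tolist())
for q in sys.argv[2:]: find(q,'wrist',cal,d,im)
X,u,v=cloud(cal,d)
print('extent',X[:,:2].min(0),X[:,:2].max(0), 'table z', np.median(X[:,2]))
E
python3 b.py w1 tube1_mid pin_grip
```

```text
clock: 1.7
eef_pos: [509.6, -271.6, 404.3]
eef_rot: [-3.141, -0.0, 1.568]
wrist_force: [0.3, -0.1, 0.1]
finger_gap: 94.0
finger_force: 0.0
[[1.0, 0.0, 0.0, 509.7], [-0.0, 0.97, 0.25, -198.71], [-0.0, -0.25, 0.97, 384.88], [0.0, 0.0, 0.0, 1.0]] [[432.0, 0.0, 326.0], [0.0, 432.0, 246.0], [0.0, 0.0, 1.0]]
tube1_mid 0.74 px [253. 346.] med [ 438. -390.   14.] ztop 17.4 rect (array([ 438.2, -397.1]), array([15.9, 81.2]), 1.489) rgb [125 114 101]
tube1_mid 0.55 px [213. 455.] med [ 394. -517.   13.] ztop 15.4 rect (array([ 391. , -517.7]), array([14.7, 69.8]), -1.054) rgb [143   8   2]
tube1_mid 0.51 px [278. 154.] med [ 468. -217.   14.] ztop 17.5 rect (array([ 468.4, -222.1]), array([16.4, 86.9]), -1.488) rgb [136 137 135]
pin_grip 0.8 px [432. 220.] med [ 600. -275.    8.] ztop 32.8 rect (array([ 606.2, -249.4]), array([31., 99.]), 1.311) rgb [128 119 104]
extent [-446.2111428  -920.68512999] [779.01477499 -16.929733  ] table z 0.9206923434779526
```

View pics/w1.png

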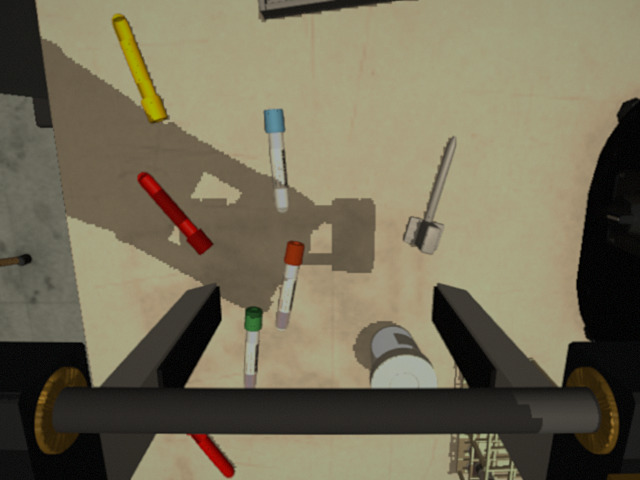

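Wrist view: blue tube at about (279,160), orange at (289,285), green at (252,347), pin at (430,215) with its shaft pointing up and right. The look-alikes are the yellow and red ones. The fingers close along world x, across the tubes.

```bash
cat >> h.py <<'E'
def comps(cal,d,im,lo=5,hi=60,amin=150,box=None):
    X,u,v=cloud(cal,d); Z=np.zeros(d.shape); Z[v,u]=X[:,2]; W=np.zeros(d.shape+(3,)); W[v,u]=X
    m=(Z>lo)&(Z<hi)
    if box: m&=(W[...,0]>box[0])&(W[...,0]<box[1])&(W[...,1]>box[2])&(W[...,1]<box[3])
    n,l,s,c=cv2.connectedComponentsWithStats(m.astype(np.uint8))
    for i in range(1,n):
        if s[i,4]<amin: continue
        k=l==i; P=W[k]; print('px',np.round(c[i]),'n',s[i,4],'rect',rect(P[:,:2]),'z',np.round(np.percentile(P[:,2],[5,50,95]),1),'rgb',np.median(im[k],0).astype(int))
    return W
E
cat > c.py <<'E'
from h import *
import sys
a=sys.argv
im,d,cal=shot('wrist',a[1]); b=[float(x) for x in a[2:8]]
s=manip.read_state(); print(np.round(s['eef_pos'],1),np.round(s['eef_rot'],3),round(s['clock'],1))
W=comps(cal,d,im,b[4],b[5],box=b[:4])
np.save('W.npy',W); np.save('im.npy',im)
for q in a[8:]: find(q,'wrist',cal,d,im)
E
python3 c.py w2 380 680 -460 -100 5 60
python3 -m creep '{"slide":[[0,6,0],[0,6,0],[0,6,0],[0,4,0],[0,0,0]],"turn":[0,0,0,0,0],"claw":[1,1,1,1,1]}'
python3 c.py w3 380 680 -150 250 18 60 carrier
python3 - <<'E'
import cv2;print(1)
E
```

```text
[ 510.2 -268.9  404.7] [ 3.142 -0.     1.572] 1.9
px [295.  10.] n 964 rect (array([ 490.7, -102.7]), array([ 7.5, 65.9]), 0.046) z [ 7.3 23.9 27.6] rgb [34 32 28]
px [277. 160.] n 1644 rect (array([ 468.9, -222.2]), array([16.5, 86.8]), -1.477) z [ 9.9 13.9 17.5] rgb [134 136 134]
px [430. 213.] n 1587 rect (array([ 605.6, -248.8]), array([31. , 99.5]), 1.327) z [ 5.3  8.2 32.9] rgb [128 120 104]
px [193. 236.] n 703 rect (array([ 388.6, -282.9]), array([16.8, 41.7]), -0.889) z [ 9.4 14.9 17.9] rgb [103   8   4]
px [288. 285.] n 1337 rect (array([ 473.5, -336.1]), array([16.6, 88.2]), 1.368) z [ 9.8 13.9 17.3] rgb [134 113 104]
px [251. 346.] n 1162 rect (array([ 436.8, -397.8]), array([16.9, 83.1]), 1.451) z [ 8.9 14.  17.5] rgb [124 114  97]
px [389. 344.] n 1004 rect (array([ 567.6, -383. ]), array([22.8, 45.2]), 0.33) z [ 8.2 32.6 52.9] rgb [126 127 123]
clock: 2.52
eef_pos: [509.7, -46.9, 405.1]
eef_rot: [3.141, -0.0, 1.576]
wrist_force: [0.1, -0.0, 0.2]
finger_gap: 94.0
finger_force: 0.0
[509.8 -48.4 405. ] [3.141 0.    1.574] 2.6
px [315. 183.] n 8419 rect (array([497.6, -11. ]), array([170.5, 182.6]), -1.439) z [20.8 26.4 40.3] rgb [105  99  86]
carrier 0.59 px [318. 174.] med [502. -10.   5.] ztop 27.4 rect (array([497.6, -11. ]), array([170.4, 182.7]), -1.438) rgb [118 111  97]
1
```

View pics/w3.png

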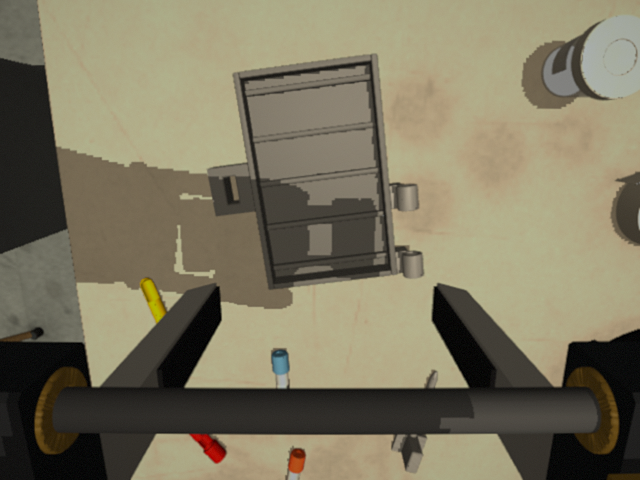

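The tray's outer rim corners are at (234,73), (377,54), (396,272) and (268,288). The lock boss is on the left at (232,190), and the knuckles are on the right at (405,197) and (411,263).

```bash
cat > car.py <<'E'
from h import *
cal=manip.calibration('wrist')
C=world(cal,[[234,73],[377,54],[396,272],[268,288]],z=26.); print(np.round(C,1)); c=C.mean(0)
W=np.load('W.npy'); P=W[(W[...,2]>23)&(W[...,2]<30)]
yaw=.132; c=c[:2]
for _ in range(8):
    R=np.array([[np.cos(yaw),-np.sin(yaw)],[np.sin(yaw),np.cos(yaw)]]); q=(P[:,:2]-c)@R
    # edges as lines: extremes in bins
    def edge(ax,sgn,lo,hi):
        o=1-ax; t=[];e=[]
        for a in np.arange(lo,hi,6):
            k=(q[:,o]>a)&(q[:,o]<a+6)&(sgn*q[:,ax]>[45,80][ax])&(sgn*q[:,ax]<[65,100][ax])
            if k.sum()>4: t.append(a+3); e.append(np.percentile(q[k,ax],98 if sgn>0 else 2))
        return np.polyfit(t,e,1)
    E={'+y':edge(1,1,-50,50),'-y':edge(1,-1,-50,50),'+x':edge(0,1,5,85),'-x':edge(0,-1,25,85)}
    dc=np.array([(E['+x'][0]*-0+E['+x'][1]+E['-x'][1])/2,(E['+y'][1]+E['-y'][1])/2])
    dy=np.mean([E['+y'][0],E['-y'][0],-E['+x'][0],-E['-x'][0]])
    c=c+R@dc; yaw+=dy
print('c',c,'yaw',yaw,{k:np.round(v,3) for k,v in E.items()})
R=np.array([[np.cos(yaw),-np.sin(yaw)],[np.sin(yaw),np.cos(yaw)]])
f=lambda x,y:np.round(c+R@[x,y],1)
for y in(-57,-19,19,57):print('groove',y,f(0,y))
print('mouth',f(70,-91))
# slot by image: dark px
im=np.load('im.npy'); print('knuckle pts'); q=(W[...,:2].reshape(-1,2)-c)@R; Z=W[...,2].ravel()
k=(q[:,0]>60)&(q[:,0]<82)&(Z>20)&(Z<45); 
for lo,hi in((-95,-62),(-40,-5)):
    s=q[k&(q[:,1]>lo)&(q[:,1]<hi)]; print(np.round(np.percentile(s,[2,98],0),1))
k=(q[:,0]<-59)&(q[:,0]>-105)&(Z>20)&(Z<32); s=q[k]; print('boss',np.round(np.percentile(s,[1,99],0),1))
E
python3 car.py
```

```text
[[ 437.3   69.6   26. ]
 [ 548.8   83.7   26. ]
 [ 570.8  -93.6   26. ]
 [ 458.5 -108.6   26. ]]
c [503.82510621  -9.93989256] yaw 0.1339085575079447 {'+y': array([-3.0000e-03,  9.0746e+01]), '-y': array([-4.0000e-03, -9.0746e+01]), '+x': array([-1.000e-02,  5.705e+01]), '-x': array([ 2.000e-03, -5.705e+01])}
groove -57 [511.4 -66.4]
groove -19 [506.4 -28.8]
groove 19 [501.3   8.9]
groove 57 [496.2  46.5]
mouth [585.3 -90.8]
knuckle pts
[[ 60.5 -90.8]
 [ 77.3 -71.3]]
[[ 60.4 -32.7]
 [ 77.4 -13.3]]
boss [[-91.1 -19.4]
 [-59.3  20.3]]
```

```bash
python3 -m creep '{"slide":[[-1.1,-4.3,-2.5],[-1,-4.3,-2.5],[-1,-4.3,-2.5],[-1,-4.3,-2.5],[0,0,-4],[0,0,-4],[0,0,-2.16],[0,0,0]],"turn":[0.05,0.04,0,0,0,0,0,0],"claw":[0.5,0.5,0.5,0.5,0.5,0.5,0.5,0.5]}' 20
python3 -m creep '{"slide":[[0,0,0],[0,0,0],[0,0,0],[0,0,0],[0,0,4],[0,0,4]],"turn":[0,0,0,0,0,0],"claw":[0,0,0,0,0,0]}' 12
```

```text
clock: 3.62
eef_pos: [468.6, -222.8, 201.9]
eef_rot: [-3.14, -0.001, 1.66]
wrist_force: [-0.4, -0.2, 0.4]
finger_gap: 47.1
finger_force: 0.0
clock: 4.38
eef_pos: [468.9, -221.9, 284.0]
eef_rot: [-3.141, -0.0, 1.661]
wrist_force: [-0.4, 0.1, -0.3]
finger_gap: 10.3
finger_force: 12.0
```

```bash
python3 -m creep '{"slide":[[0.4,3.4,0],[0.4,3.4,0],[0.4,3.4,0],[0.4,3.4,0],[0.3,3.4,0],[0.3,3.4,0],[0.3,3.4,0],[0.22,3.05,0]],"turn":[-0.175,-0.175,-0.175,-0.175,-0.175,-0.175,-0.175,-0.175],"claw":[0,0,0,0,0,0,0,0]}'
python3 -m creep '{"slide":[[0,0,0],[0,0,-1.5],[0,0,-2],[0,0,-1.5],[0,0,0]],"turn":[-0.13,0,0,0,0],"claw":[0,0,0,0,0]}'
python3 -c "
from cell import manip
s=manip.read_state();print(s['joints'],s['wrist_force'],s['eef_pos'])"
```

```text
clock: 5.38
eef_pos: [496.1, 47.7, 283.2]
eef_rot: [3.142, -0.0, 0.255]
wrist_force: [0.0, -0.5, 0.1]
finger_gap: 10.4
finger_force: 12.0
clock: 6.0
eef_pos: [495.9, 46.2, 231.7]
eef_rot: [-3.141, 0.002, 0.132]
wrist_force: [0.3, 0.5, 0.9]
finger_gap: 10.2
finger_force: 12.0
[1.94378834e-02 4.09536657e-01 1.82267072e+00 1.27594435e-05
 9.11849741e-01 1.45843819e+00] [0.25903017 0.54275114 0.88060443] [495.94048988  46.24888386 231.74255462]
```

```bash
python3 -m creep '{"slide":[[0,0,-1],[0,0,-0.8],[0,0,0],[0,0,0]],"turn":[0,0,0,0],"claw":[0,0,0,0]}'
python3 -m creep '{"slide":[[0,0,0],[0,0,0],[0,0,0],[0,0,4],[0,0,4],[0,-5,5],[0,-6,5],[0,-6,5]],"turn":[0,0,0,0,0,0.17,0.17,0.17],"claw":[0.28,0.28,0.28,0.28,0.28,0.5,0.5,0.5]}'
```

```text
clock: 6.5
eef_pos: [496.3, 46.5, 215.2]
eef_rot: [3.142, -0.0, 0.131]
wrist_force: [-0.3, -0.6, 0.4]
finger_gap: 10.3
finger_force: 12.0
clock: 7.5
eef_pos: [495.8, -95.0, 420.9]
eef_rot: [3.141, -0.0, 0.647]
wrist_force: [1.1, -0.3, 0.4]
finger_gap: 46.7
finger_force: 0.0
```

```bash
python3 -m creep '{"slide":[[0,-5,0],[0,-5,0],[0,-5,0],[0,-2,0],[0,0,0],[0,0,0]],"turn":[0.17,0.17,0.17,0.17,0.04,0],"claw":[0.5,0.5,0.5,0.5,0.5,0.5]}'
python3 c.py w4 380 680 -460 -100 5 60
```

```text
clock: 8.25
eef_pos: [496.1, -263.9, 419.1]
eef_rot: [-3.141, -0.0, 1.36]
wrist_force: [0.0, -0.5, 0.2]
finger_gap: 47.0
finger_force: 0.0
[ 496.2 -263.7  419.2] [-3.141 -0.     1.36 ] 8.3
px [271.  30.] n 848 rect (array([ 488.4, -102.5]), array([ 7.8, 60.9]), 0.057) z [ 7.1 23.7 27.5] rgb [46 43 37]
px [441. 191.] n 1535 rect (array([ 605.8, -248.7]), array([31.1, 99.3]), 1.333) z [ 5.4  8.3 32.8] rgb [135 127 110]
px [222. 261.] n 635 rect (array([ 388.9, -282.6]), array([16.6, 42. ]), -0.926) z [ 9.4 14.8 17.9] rgb [109   8   4]
px [320. 288.] n 1235 rect (array([ 474.8, -336.1]), array([16.9, 88. ]), 1.412) z [ 9.4 13.9 17.4] rgb [142 119 110]
px [438. 319.] n 434 rect (array([ 580.9, -377. ]), array([ 9.3, 27.6]), -0.386) z [ 8.2 32.  51.9] rgb [110 106  95]
px [296. 351.] n 1012 rect (array([ 438.1, -395.4]), array([16.4, 78.2]), 1.491) z [ 8.9 14.1 17.6] rgb [131 122 102]
```

```bash
python3 -m creep '{"slide":[[-1.1,-3.6,-5],[-1.1,-3.64,-5],[0,0,-5],[0,0,-4],[0,0,-2.6],[0,0,0]],"turn":[0.03,0,0,0,0,0],"claw":[0.5,0.5,0.5,0.5,0.5,0.5]}'
python3 -m creep '{"slide":[[0,0,0],[0,0,0],[0,0,0],[0,0,0],[0,0,4],[0,0,4]],"turn":[0,0,0,0,0,0],"claw":[0,0,0,0,0,0]}' 12
```

```text
clock: 9.05
eef_pos: [474.3, -335.5, 202.3]
eef_rot: [-3.14, -0.001, 1.39]
wrist_force: [0.4, -0.8, 0.6]
finger_gap: 46.7
finger_force: 0.0
clock: 9.8
eef_pos: [474.2, -335.8, 284.5]
eef_rot: [-3.141, -0.0, 1.391]
wrist_force: [0.2, 0.1, -0.1]
finger_gap: 10.7
finger_force: 12.0
```

```bash
python3 -m creep '{"slide":[[0.4,4.3,0],[0.4,4.3,0],[0.4,4.3,0],[0.4,4.3,0],[0.3,4.3,0],[0.3,4.3,0],[0.3,4.3,0],[0.21,4.37,0]],"turn":[-0.157,-0.157,-0.157,-0.157,-0.157,-0.157,-0.157,-0.157],"claw":[0,0,0,0,0,0,0,0]}'
python3 -m creep '{"slide":[[0,0,0],[0,0,0],[0,0,-1.5],[0,0,-2],[0,0,-1.5],[0,0,0]],"turn":[0,0,0,0,0,0],"claw":[0,0,0,0,0,0]}'
```

```text
clock: 10.8
eef_pos: [501.3, 10.2, 283.8]
eef_rot: [3.142, -0.0, 0.129]
wrist_force: [0.9, -0.9, -0.4]
finger_gap: 10.1
finger_force: 12.0
clock: 11.55
eef_pos: [501.1, 8.4, 232.2]
eef_rot: [-3.141, 0.002, 0.134]
wrist_force: [-0.1, 0.5, 0.4]
finger_gap: 10.6
finger_force: 12.0
```

```bash
python3 -m creep '{"slide":[[0,0,-1],[0,0,-0.8],[0,0,0],[0,0,0]],"turn":[0,0,0,0],"claw":[0,0,0,0]}'
python3 -m creep '{"slide":[[0,0,0],[0,0,0],[0,0,0],[0,0,4],[0,0,4],[-1,-5,4],[-1,-5,4],[-1,-5,4]],"turn":[0,0,0,0,0,0.17,0.17,0.17],"claw":[0.28,0.28,0.28,0.28,0.28,0.5,0.5,0.5]}'
python3 -m creep '{"slide":[[-1,-5,0],[0,-5,0],[0,-5,0],[0,-5,0],[0,-3,0],[0,0,0],[0,0,0]],"turn":[0.17,0.17,0.17,0.17,0.17,0,0],"claw":[0.5,0.5,0.5,0.5,0.5,0.5,0.5]}'
python3 c.py w5 380 680 -460 -100 5 60
```

```text
clock: 12.05
eef_pos: [501.4, 8.8, 215.8]
eef_rot: [3.142, -0.0, 0.135]
wrist_force: [-0.2, 0.3, 0.6]
finger_gap: 10.4
finger_force: 12.0
clock: 13.05
eef_pos: [471.7, -137.1, 412.8]
eef_rot: [3.141, -0.0, 0.651]
wrist_force: [0.4, 0.3, 0.1]
finger_gap: 46.7
finger_force: 0.0
clock: 13.92
eef_pos: [462.5, -365.2, 411.3]
eef_rot: [-3.141, -0.0, 1.492]
wrist_force: [0.1, 0.4, 0.3]
finger_gap: 47.1
finger_force: 0.0
[ 462.6 -364.9  411.4] [ 3.142 -0.     1.493] 14.0
px [483.  85.] n 1849 rect (array([ 603.9, -248.8]), array([ 32.1, 100.2]), 1.37) z [ 5.4  8.4 32.9] rgb [136 127 110]
px [236. 133.] n 732 rect (array([ 388.3, -284.1]), array([16.6, 41.3]), -0.832) z [10.4 15.2 18. ] rgb [172  13   4]
px [302. 253.] n 1383 rect (array([ 437.3, -400.5]), array([16.3, 87.7]), 1.484) z [ 9.6 13.9 17.4] rgb [130 118 100]
px [440. 233.] n 574 rect (array([ 559.6, -385.1]), array([18.5, 41.7]), 0.797) z [ 8.2 30.3 49.9] rgb [139 139 136]
px [549. 276.] n 666 rect (array([ 663.2, -436.5]), array([35.7, 44.5]), -1.503) z [12.8 35.9 52.5] rgb [112 107  78]
```

```bash
python3 -m creep '{"slide":[[-1.3,-1.8,-5],[-1.23,-1.76,-5],[0,0,-5],[0,0,-4],[0,0,-1.86],[0,0,0]],"turn":[-0.01,0,0,0,0,0],"claw":[0.5,0.5,0.5,0.5,0.5,0.5]}'
python3 -m creep '{"slide":[[0,0,0],[0,0,0],[0,0,0],[0,0,0],[0,0,4],[0,0,4]],"turn":[0,0,0,0,0,0],"claw":[0,0,0,0,0,0]}' 12
```

```text
clock: 14.72
eef_pos: [437.4, -401.0, 202.7]
eef_rot: [-3.141, -0.001, 1.485]
wrist_force: [0.4, 0.2, 0.7]
finger_gap: 47.2
finger_force: 0.0
clock: 15.48
eef_pos: [437.0, -401.4, 283.6]
eef_rot: [-3.141, -0.001, 1.485]
wrist_force: [0.1, -0.8, 0.1]
finger_gap: 10.4
finger_force: 12.0
```

```bash
python3 -m creep '{"slide":[[0.9,4.6,0],[0.9,4.6,0],[0.9,4.6,0],[0.9,4.6,0],[0.9,4.6,0],[0.8,4.7,0],[0.8,4.7,0],[0.82,4.82,0]],"turn":[-0.169,-0.169,-0.169,-0.169,-0.169,-0.169,-0.169,-0.168],"claw":[0,0,0,0,0,0,0,0]}'
python3 -m creep '{"slide":[[0,0,0],[0,0,0],[0,0,-1.5],[0,0,-2],[0,0,-1.5],[0,0,0]],"turn":[0,0,0,0,0,0],"claw":[0,0,0,0,0,0]}'
```

```text
clock: 16.48
eef_pos: [506.4, -27.7, 283.0]
eef_rot: [3.141, -0.0, 0.128]
wrist_force: [0.2, 0.6, 1.2]
finger_gap: 10.4
finger_force: 12.0
clock: 17.23
eef_pos: [506.0, -29.7, 231.4]
eef_rot: [-3.141, 0.002, 0.133]
wrist_force: [0.5, -0.4, -0.3]
finger_gap: 10.2
finger_force: 12.0
```

```bash
python3 -m creep '{"slide":[[0,0,-1],[0,0,-0.8],[0,0,0],[0,0,0]],"turn":[0,0,0,0],"claw":[0,0,0,0]}'
python3 -m creep '{"slide":[[0,0,0],[0,0,0],[0,0,0],[0,0,4],[0,0,4],[0,2,5],[0,2,5],[0,0,0]],"turn":[0,0,0,0,0,0,0,0],"claw":[0.28,0.28,0.28,0.28,0.28,1,1,1]}'
python3 c.py w6 440 570 -110 100 12 22 tube1_mid
```

```text
clock: 17.73
eef_pos: [506.4, -29.2, 214.9]
eef_rot: [3.141, -0.0, 0.134]
wrist_force: [0.0, 0.6, 0.1]
finger_gap: 10.4
finger_force: 12.0
clock: 18.73
eef_pos: [506.4, 11.7, 398.3]
eef_rot: [3.14, -0.007, 0.135]
wrist_force: [-0.1, 0.3, -0.4]
finger_gap: 53.1
finger_force: 0.0
[506.2  11.1 395.8] [ 3.141e+00 -3.000e-03  1.350e-01] 18.8
px [250. 226.] n 230 rect (array([493.2,  74.9]), array([  0.7, 101.2]), 0.13) z [13.  17.2 21.6] rgb [30 28 25]
px [335. 234.] n 3300 rect (array([499.8,  12.2]), array([103.9, 110.6]), -1.438) z [12.2 15.4 20.9] rgb [ 95 105  78]
px [442. 236.] n 966 rect (array([512. , -79.7]), array([ 32.7, 104.2]), 0.13) z [12.1 13.7 21.2] rgb [40 37 33]
px [285. 224.] n 1526 rect (array([497.6,  45.8]), array([16.4, 87.1]), 0.194) z [14.2 17.9 21.2] rgb [130 136 132]
px [329. 226.] n 1549 rect (array([501.1,   8.6]), array([16.1, 87.6]), 0.135) z [13.6 17.9 21.1] rgb [151 118 101]
px [394. 247.] n 278 rect (array([491.8, -50.3]), array([ 4.9, 67.5]), 0.132) z [12.1 12.7 13.9] rgb [72 68 60]
tube1_mid 0.96 px [361. 224.] med [512. -18.  18.] ztop 21.3 rect (array([506.6, -20.6]), array([18.1, 87.4]), 0.129) rgb [128 123 100]
```

View pics/w6.png

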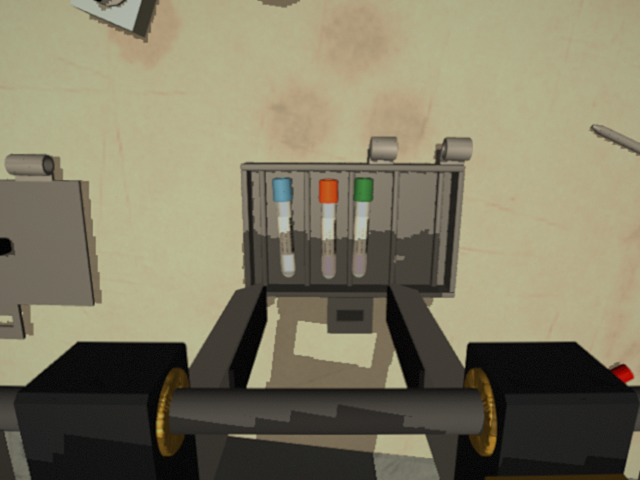

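All three tubes lie in separate grooves: blue (283,225), orange (328,225), green (362,225). The green one rests against its ridge, which is within tolerance. Next is the lid.

```bash
python3 -m creep '{"slide":[[-0.8,3.6,0],[-0.8,3.6,0],[-0.8,3.6,0],[-0.8,3.6,0],[-0.8,3.6,0],[-0.8,3.6,0],[-0.8,3.6,0],[-0.9,3.5,0]],"turn":[0.17,0.17,0.17,0.17,0.17,0.17,0.17,0.17],"claw":[1,1,1,1,1,1,1,1]}'
python3 -m creep '{"slide":[[0,0,0.5],[0,0,0.5],[0,0,0]],"turn":[0.17,0,0],"claw":[1,1,1]}'
python3 c.py w7 340 560 180 430 5 60 lid_grip
```

```text
clock: 19.82
eef_pos: [441.2, 298.5, 392.8]
eef_rot: [-3.139, 0.002, 1.499]
wrist_force: [1.1, -0.6, -0.7]
finger_gap: 94.0
finger_force: 0.0
clock: 20.2
eef_pos: [441.6, 297.3, 404.3]
eef_rot: [-3.141, 0.0, 1.659]
wrist_force: [0.3, 0.1, -1.0]
finger_gap: 93.9
finger_force: 0.0
[441.6 297.3 404.2] [-3.141  0.     1.66 ] 20.2
px [334. 202.] n 29720 rect (array([442. , 307.9]), array([171.6, 181.9]), -1.454) z [13.3 14.6 23.2] rgb [124 117 102]
lid_grip 0.84 px [334. 204.] med [447. 312.  15.] ztop 23.4 rect (array([442. , 307.9]), array([170.7, 181.9]), -1.455) rgb [124 117 102]
```

View pics/w7.png

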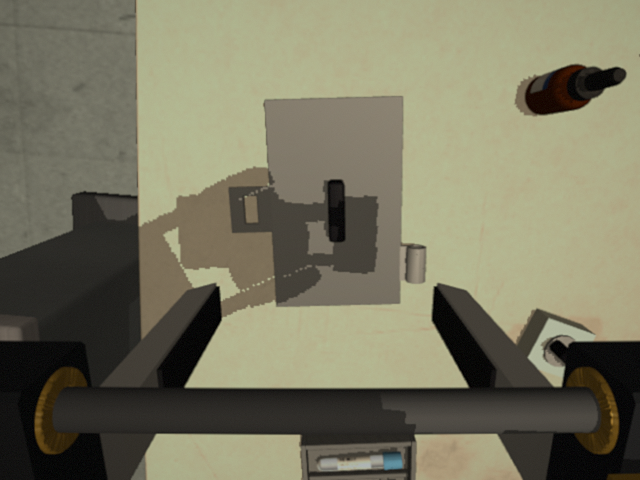

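The lid's handle is at (336,210), its tongue at the left (250,210) and its knuckle at the right (415,262). That is the same sense as the tray.

```bash
cat > lid.py <<'E'
from h import *
W=np.load('W.npy')
k=(W[...,0]>340)&(W[...,0]<560)&(W[...,1]>180)&(W[...,1]<430)
H=W[k&(W[...,2]>34)&(W[...,2]<48)]; print('handle',rect(H[:,:2]),len(H),np.median(H[:,2]))
P=W[k&(W[...,2]>10)&(W[...,2]<19)]; yaw=.115;c=rect(H[:,:2])[0].astype(float)
for _ in range(6):
    R=np.array([[np.cos(yaw),-np.sin(yaw)],[np.sin(yaw),np.cos(yaw)]]); q=(P[:,:2]-c)@R
    def edge(ax,sgn,lo,hi):
        o=1-ax;t=[];e=[]
        for a in np.arange(lo,hi,6):
            m=(q[:,o]>a)&(q[:,o]<a+6)&(sgn*q[:,ax]>[45,80][ax])&(sgn*q[:,ax]<[65,100][ax])
            if m.sum()>4:t.append(a+3);e.append(np.percentile(q[m,ax],98 if sgn>0 else 2))
        return np.polyfit(t,e,1)
    E=[edge(1,1,-50,50),edge(1,-1,-50,50),edge(0,1,-10,85),edge(0,-1,25,85)]
    c=c+R@[(E[2][1]+E[3][1])/2,(E[0][1]+E[1][1])/2]; yaw+=np.mean([E[0][0],E[1][0],-E[2][0],-E[3][0]])
print('plate c',c,'yaw',yaw,np.round(E,3).tolist())
E
python3 lid.py
```

```text
handle (array([448.5, 309.4]), array([13.9, 49.4]), -1.468) 1031 40.15532098672276
plate c [448.59426364 308.83783852] yaw 0.11808370580010544 [[-0.001, 90.328], [-0.004, -90.328], [-0.003, 56.516], [-0.001, -56.516]]
```

```bash
python3 -m creep '{"slide":[[0.4,0.6,-4],[0.3,0.57,-4],[0,0,-5],[0,0,-4],[0,0,-1.87],[0,0,0]],"turn":[0.03,0,0,0,0,0],"claw":[1,1,1,1,1,1]}'
python3 -m creep '{"slide":[[0,0,0],[0,0,0],[0,0,0],[0,0,0],[0,0,0],[0,0,0],[0,0,0]],"turn":[0,0,0,0,0,0,0],"claw":[0,0,0,0,0,0,0]}' 40
python3 -m creep '{"slide":[[0,0,3],[0,0,5],[0,0,5],[0,0,0]],"turn":[0,0,0,0],"claw":[0,0,0,0]}'
```

```text
clock: 21.05
eef_pos: [448.6, 309.3, 215.7]
eef_rot: [-3.141, 0.0, 1.692]
wrist_force: [0.1, -0.8, 1.0]
finger_gap: 94.0
finger_force: 0.0
clock: 21.92
eef_pos: [448.3, 309.5, 216.0]
eef_rot: [3.142, -0.0, 1.694]
wrist_force: [0.1, -0.1, 0.4]
finger_gap: 27.3
finger_force: 0.0
clock: 22.42
eef_pos: [448.5, 309.6, 349.7]
eef_rot: [3.136, -0.003, 1.694]
wrist_force: [0.6, 0.2, -0.0]
finger_gap: 0.4
finger_force: 0.0
```

```bash
python3 -m creep '{"slide":[[-0.7,-1.2,4],[0,0,1.4],[0,0,0],[0,0,0]],"turn":[0,0,0,0],"claw":[0.5,0.5,0.5,0.5]}'
python3 c.py w8 340 560 180 430 5 60; python3 lid.py
```

```text
clock: 22.92
eef_pos: [441.4, 297.7, 398.3]
eef_rot: [-3.14, 0.001, 1.694]
wrist_force: [-0.8, -0.4, -1.4]
finger_gap: 37.4
finger_force: 0.0
[441.4 297.6 398.4] [-3.139e+00  1.000e-03  1.694e+00] 23.0
px [335. 200.] n 29638 rect (array([442.1, 308. ]), array([171.2, 182.1]), -1.452) z [13.2 14.6 23.7] rgb [136 128 112]
handle (array([448.9, 309. ]), array([13.7, 50.4]), -1.445) 1070 40.179504151159705
plate c [448.87441732 309.09425395] yaw 0.11817508579510813 [[-0.002, 90.257], [-0.005, -90.257], [-0.007, 56.626], [0.0, -56.626]]
```

Lid unmoved. Grip again, with time to close.

```bash
python3 -m creep '{"slide":[[0.4,0.6,-4],[0.33,0.54,-4],[0,0,-5],[0,0,-4],[0,0,-1.26],[0,0,0]],"turn":[-0.005,0,0,0,0,0],"claw":[0.5,0.5,0.5,0.5,0.5,0.5]}'
python3 -m creep '{"slide":[[0,0,0],[0,0,0],[0,0,0],[0,0,0],[0,0,0],[0,0,0],[0,0,0]],"turn":[0,0,0,0,0,0,0],"claw":[0,0,0,0,0,0,0]}' 40
python3 -m creep '{"slide":[[0,0,3],[0,0,4],[0,0,4],[0,0,0]],"turn":[0,0,0,0],"claw":[0,0,0,0]}'
```

```text
clock: 23.72
eef_pos: [448.7, 308.9, 217.2]
eef_rot: [-3.141, 0.0, 1.689]
wrist_force: [0.9, 0.4, 0.8]
finger_gap: 46.6
finger_force: 0.0
clock: 24.6
eef_pos: [448.7, 308.9, 217.8]
eef_rot: [3.141, -0.0, 1.689]
wrist_force: [-1.4, -0.5, 5.8]
finger_gap: 13.6
finger_force: 40.0
clock: 25.1
eef_pos: [448.8, 309.0, 329.9]
eef_rot: [3.137, -0.002, 1.689]
wrist_force: [0.2, -0.0, -2.3]
finger_gap: 13.5
finger_force: 40.0
```

```bash
cat > inhand.py <<'E'
from h import *
import sys
tz,yaw0=float(sys.argv[1]),float(sys.argv[2])
im,d,cal=shot('wrist',sys.argv[3]); s=manip.read_state(); t=s['eef_pos']; ty=s['eef_rot'][2]
X,u,v=cloud(cal,d); W=np.zeros(d.shape+(3,)); W[v,u]=X
P=X[abs(X[:,2]-tz)<5]; P=P[np.linalg.norm(P[:,:2]-t[:2],axis=1)<130]
print(len(P),np.median(P[:,2]),np.round(t,1),np.round(s['eef_rot'],3),np.round(s['wrist_force'],1))
yaw=yaw0; c=np.array(t[:2],float)
for _ in range(6):
    R=np.array([[np.cos(yaw),-np.sin(yaw)],[np.sin(yaw),np.cos(yaw)]]); q=(P[:,:2]-c)@R
    def edge(ax,sgn,lo,hi):
        o=1-ax;tt=[];e=[]
        for a in np.arange(lo,hi,6):
            m=(q[:,o]>a)&(q[:,o]<a+6)&(sgn*q[:,ax]>[45,80][ax])&(sgn*q[:,ax]<[65,100][ax])
            if m.sum()>4:tt.append(a+3);e.append(np.percentile(q[m,ax],98 if sgn>0 else 2))
        return np.polyfit(tt,e,1) if len(tt)>4 else np.array([np.nan,np.nan])
    E=np.array([edge(1,1,-50,50),edge(1,-1,-50,50),edge(0,1,-20,85),edge(0,-1,25,85)])
    f=lambda a,b,h:(a+b)/2 if not np.isnan(a+b) else (a-h if not np.isnan(a) else b+h)
    c=c+R@[f(E[2,1],E[3,1],56.6),f(E[0,1],E[1,1],90.4)]; yaw+=np.nanmean([E[0,0],E[1,0],-E[2,0],-E[3,0]])
print('plate c',c,'yaw',yaw,'rel',c-t[:2],yaw-(ty-np.pi/2),np.round(E,3).tolist())
# plane tilt
q=(P[:,:2]-c); A=np.c_[q,np.ones(len(q))]; print('tilt',np.linalg.lstsq(A,P[:,2],rcond=None)[0])
E
python3 inhand.py 126 0.118 w9
```

```text
66987 126.5713572019059 [448.6 308.8 327.7] [ 3.14  -0.     1.689] [-0.7 -0.4 -2.1]
plate c [449.34343282 309.44190554] yaw 0.11647191506825576 rel [0.78452218 0.62958512] -0.0015969293819780433 [[0.0, 90.474], [-0.007, -90.535], [0.003, 56.445], [0.0, -56.448]]
tilt [3.35794846e-03 2.45331465e-03 1.26513381e+02]
```

```bash
python3 -m creep '{"slide":[[0.7,-4,0],[0.7,-4,0],[0.7,-4,0],[0.7,-4,0],[0.7,-4,0],[0.7,-4,0],[0.7,-4,0],[0.55,-3.94,0]],"turn":[0.017,0,0,0,0,0,0,0],"claw":[0,0,0,0,0,0,0,0]}'
python3 -m creep '{"slide":[[0,0,-2.5],[0,0,-2.5],[0,0,-1.5],[0,0,0]],"turn":[0,0,0,0],"claw":[0,0,0,0]}'
python3 inhand.py 60 0.134 w10
```

```text
clock: 26.15
eef_pos: [503.0, -11.9, 325.6]
eef_rot: [-3.139, -0.001, 1.706]
wrist_force: [0.5, 0.4, -1.7]
finger_gap: 14.0
finger_force: 40.0
clock: 26.65
eef_pos: [502.9, -10.5, 261.0]
eef_rot: [-3.139, -0.001, 1.706]
wrist_force: [0.0, -0.1, -2.0]
finger_gap: 13.7
finger_force: 40.0
66998 57.717480708054666 [503.1 -10.4 262.1] [-3.14  -0.     1.706] [ 0.5  0.8 -2. ]
plate c [501.9630521  -10.40278876] yaw 0.13354699343575874 rel [-1.18199808  0.04417296] -0.0016883018902375813 [[0.002, 90.479], [-0.002, -90.48], [0.001, 56.457], [-0.002, -56.456]]
tilt [-3.77774538e-03  2.44941157e-04  5.76740002e+01]
```

View pics/w10.png

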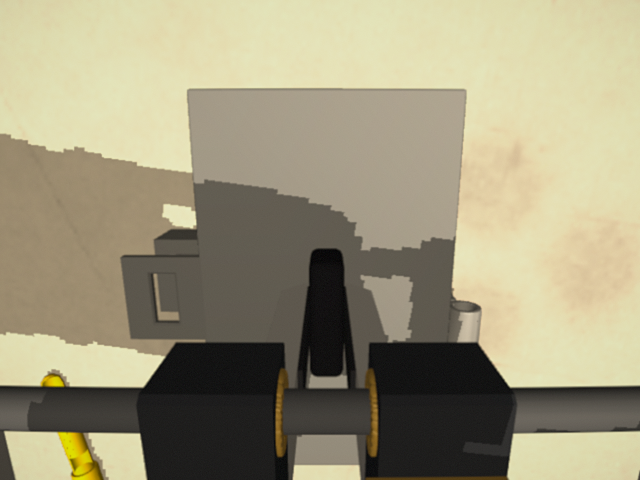

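```bash
python3 -m creep '{"slide":[[0,0,-1],[0,0,-0.8],[0,0,0]],"turn":[0,0,0],"claw":[0,0,0]}'
python3 -m creep '{"slide":[[0,0,-0.2],[0,0,-0.2],[0,0,-0.2],[0,0,0]],"turn":[0,0,0,0],"claw":[0,0,0,0]}'
```

```text
clock: 27.08
eef_pos: [503.0, -10.5, 243.8]
eef_rot: [-3.141, -0.0, 1.706]
wrist_force: [-0.4, 0.5, -1.6]
finger_gap: 13.9
finger_force: 40.0
clock: 27.58
eef_pos: [503.1, -10.6, 238.3]
eef_rot: [-3.141, -0.0, 1.706]
wrist_force: [-0.6, 0.2, -2.9]
finger_gap: 13.7
finger_force: 40.0
```

```bash
python3 -m creep '{"slide":[[0,0,-0.2],[0,0,-0.2],[0,0,-0.1],[0,0,0]],"turn":[0,0,0,0],"claw":[0,0,0,0]}'
python3 -m creep '{"slide":[[0,0,-0.1],[0,0,-0.1],[0,0,0]],"turn":[0,0,0],"claw":[0,0,0]}'
```

```text
clock: 28.08
eef_pos: [503.1, -10.5, 233.8]
eef_rot: [-3.142, 0.0, 1.706]
wrist_force: [-4.1, -0.2, 6.8]
finger_gap: 13.6
finger_force: 40.0
clock: 28.45
eef_pos: [503.1, -10.5, 233.7]
eef_rot: [3.141, 0.0, 1.706]
wrist_force: [-17.2, 1.0, 36.5]
finger_gap: 13.6
finger_force: 40.0
```

```bash
python3 -m creep '{"slide":[[0,0,0.2],[0,0,0],[0,0,0],[0,0,0],[0,0,0],[0,0,4],[0,0,5],[0,0,5]],"turn":[0,0,0,0,0,0,0,0],"claw":[0,0.4,0.4,0.4,0.4,0.4,0.6,0.6]}'
python3 -m creep '{"slide":[[0,0,3],[0,0,0],[0,0,0]],"turn":[0,0,0],"claw":[0.6,0.6,0.6]}'
python3 inhand.py 30 0.134 w11
```

```text
clock: 29.45
eef_pos: [502.9, -10.6, 374.9]
eef_rot: [-3.141, -0.0, 1.706]
wrist_force: [0.7, 0.1, 0.4]
finger_gap: 53.9
finger_force: 0.0
clock: 29.82
eef_pos: [503.0, -10.6, 402.2]
eef_rot: [-3.14, -0.0, 1.706]
wrist_force: [0.8, 0.2, -0.6]
finger_gap: 56.3
finger_force: 0.0
30026 30.501983981990918 [503.  -10.6 401.9] [-3.139 -0.     1.706] [ 0.3 -0.4  0.7]
plate c [504.23883457 -10.28419149] yaw 0.14434214042840762 rel [1.18992282 0.26612037] 0.009341042335609812 [[-0.009, 90.227], [-0.009, -90.227], [-0.029, 57.669], [0.011, -57.669]]
tilt [4.62631090e-04 4.96592878e-05 3.04938680e+01]
```

View pics/w11.png

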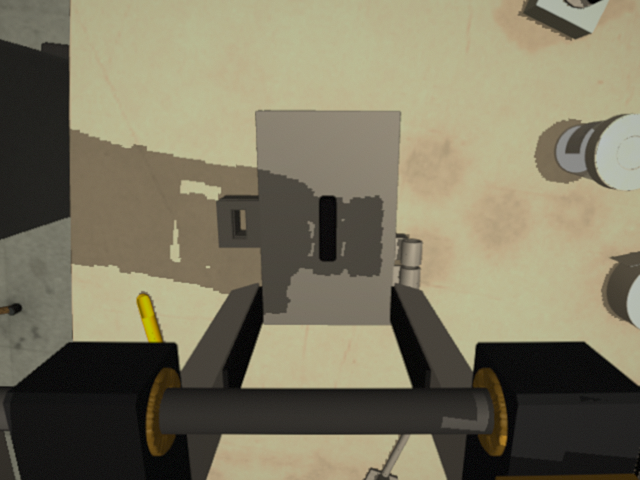

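The lid sits flat with its top at 30.5 mm, and its knuckle (411,252) is in line with the tray's. Next is the pin.

```bash
python3 -m creep '{"slide":[[1.2,-3.5,0],[1.2,-3.5,0],[1.2,-3.5,0],[1.2,-3.5,0],[1.2,-3.5,0],[1.2,-3.5,-2],[1.2,-3,-4],[0,0,0]],"turn":[-0.1,-0.1,-0.1,-0.05,0,0,0,0],"claw":[0.6,0.6,0.6,0.6,0.6,0.6,0.6,0.6]}'
cat > pin.py <<'E'
from h import *
import sys
im,d,cal=shot('wrist',sys.argv[1]); s=manip.read_state(); t=s['eef_pos']
X,u,v=cloud(cal,d); k=(X[:,0]>540)&(X[:,0]<680)&(X[:,1]>-330)&(X[:,1]<-170)
X=X[k]; T=X[(X[:,2]>29)&(X[:,2]<38)]; print('tab top',rect(T[:,:2]),T[:,:2].mean(0),len(T),np.median(T[:,2]))
c=rect(T[:,:2])[0]
S=X[(X[:,2]>4)&(X[:,2]<14)&(np.linalg.norm(X[:,:2]-c,axis=1)>26)&(np.linalg.norm(X[:,:2]-c,axis=1)<100)]
l=cv2.fitLine(S[:,:2].astype(np.float32),cv2.DIST_HUBER,0,.01,.01).ravel(); a=np.arctan2(l[1],l[0]); a=a if a>0 else a+np.pi
n=np.array([-l[1],l[0]]); print('shaft yaw',a,'n',len(S),'tab offset from axis',(c-l[2:])@n*np.sign(l[0]*np.cos(a)+l[1]*np.sin(a)),'len',np.ptp((S[:,:2]-c)@l[:2]),'far',np.max(abs((S[:,:2]-c)@l[:2])),'z',np.percentile(S[:,2],[50,95]))
print(np.round(t,1),np.round(s['eef_rot'],3))
E
python3 pin.py w12
```

```text
clock: 30.88
eef_pos: [586.9, -252.0, 338.1]
eef_rot: [-3.134, -0.002, 1.354]
wrist_force: [0.2, 0.0, 0.8]
finger_gap: 56.3
finger_force: 0.0
tab top (array([ 597.3, -285.6]), array([12. , 24.3]), 1.349) [ 597.3732622  -284.85316405] 548 32.283088766638514
shaft yaw 1.3207175 n 888 tab offset from axis -0.13681804716776072 len 62.017144805645614 far 87.91802729352251 z [7.6229373  9.22710213]
[ 587.  -251.   340.7] [-3.137e+00 -1.000e-03  1.355e+00]
```

```bash
python3 -m creep '{"slide":[[0.5,-1.7,-3],[0.53,-1.76,-3],[0,0,-3],[0,0,-3],[0,0,-1.37],[0,0,0]],"turn":[-0.03,0,0,0,0,0],"claw":[0.4,0.4,0.4,0.4,0.4,0.4]}'
python3 -m creep '{"slide":[[0,0,0],[0,0,0],[0,0,0],[0,0,0],[0,0,0],[0,0,0]],"turn":[0,0,0,0,0,0],"claw":[0,0,0,0,0,0]}' 40
python3 -m creep '{"slide":[[0,0,3],[0,0,4],[0,0,4],[0,0,0]],"turn":[0,0,0,0],"claw":[0,0,0,0]}'
```

```text
clock: 31.68
eef_pos: [597.6, -284.7, 210.0]
eef_rot: [-3.141, -0.0, 1.326]
wrist_force: [0.2, 1.0, 0.4]
finger_gap: 37.3
finger_force: 0.0
clock: 32.42
eef_pos: [597.6, -285.2, 210.4]
eef_rot: [3.141, 0.0, 1.326]
wrist_force: [-0.9, 0.5, 5.9]
finger_gap: 11.9
finger_force: 40.0
clock: 32.92
eef_pos: [597.6, -285.3, 323.1]
eef_rot: [3.136, 0.001, 1.326]
wrist_force: [0.2, -0.1, 0.3]
finger_gap: 12.1
finger_force: 40.0
```

```bash
python3 -m creep '{"slide":[[0.1,3,0],[0,3,0],[0,3.2,0],[0,0,-3],[0,0,-3],[0,0,-2.4],[0,0,0],[0,0,0]],"turn":[0.13,0.13,0.119,0,0,0,0,0],"claw":[0,0,0,0,0,0,0,0]}'
cat > al.py <<'E'
from h import *
import sys
im,d,cal=shot('wrist',sys.argv[1]); s=manip.read_state(); t=np.array(s['eef_pos']); a=s['eef_rot'][2]-np.pi/2
R=np.array([[np.cos(a),-np.sin(a)],[np.sin(a),np.cos(a)]])
X,u,v=cloud(cal,d); q=(X[:,:2]-t[:2])@R; Z=X[:,2]
print(np.round(t,1),np.round(s['eef_rot'],3))
def st(lo,hi,w=20,zlo=20,zhi=48,name=''):
    k=(q[:,1]>lo)&(q[:,1]<hi)&(abs(q[:,0])<w)&(Z>zlo)&(Z<zhi)
    if k.sum()<5: print(name,lo,hi,'none');return
    x=q[k,0]; p=np.percentile(x,[2,98]); zz=Z[k]; top=x[zz>np.percentile(zz,75)]
    print(name,lo,hi,k.sum(),'x',np.round(p,1),'mid',round(p.mean(),2),'topmid',round(top.mean(),2),'ztop',round(np.percentile(zz,95),1))
L=float(sys.argv[2])
for y in range(20,86,8): st(y,y+8,w=12,name='shaft')
for y in np.arange(L,L+80,6.): st(y,y+6,w=16,name='kn')
k=(abs(q[:,0])<5)&(Z>24)&(Z<48); h,b=np.histogram(q[k,1],np.arange(10,200,2)); print('empty at',b[:-1][h==0])
cv2.imwrite('pics/'+sys.argv[1]+'c.png',cv2.resize(im[80:480,240:640],(800,800))[:600])
E
python3 al.py w13 100
```

```text
clock: 33.92
eef_pos: [598.5, -193.2, 236.2]
eef_rot: [3.141, 0.0, 1.705]
wrist_force: [0.2, -0.9, -0.3]
finger_gap: 11.9
finger_force: 40.0
[ 598.6 -193.2  236.6] [3.141e+00 1.000e-03 1.705e+00]
shaft 20 28 311 x [-3.8  3.8] mid -0.02 topmid -0.24 ztop 34.8
shaft 28 36 321 x [-3.8  3.7] mid -0.03 topmid -0.02 ztop 34.9
shaft 36 44 331 x [-3.7  3.7] mid -0.03 topmid -0.15 ztop 34.9
shaft 44 52 335 x [-3.7  3.6] mid -0.04 topmid -0.23 ztop 34.8
shaft 52 60 340 x [-3.7  3.6] mid -0.04 topmid 0.09 ztop 35.1
shaft 60 68 378 x [-4.1  3.5] mid -0.28 topmid 0.02 ztop 35.0
shaft 68 76 389 x [-4.   3.9] mid -0.07 topmid 0.07 ztop 35.0
shaft 76 84 343 x [-4.   3.9] mid -0.06 topmid 0.06 ztop 34.7
shaft 84 92 76 x [-2.1  1.8] mid -0.16 topmid -0.22 ztop 33.4
kn 100.0 106.0 885 x [-15.5   8.1] mid -3.69 topmid 0.05 ztop 41.6
kn 106.0 112.0 1051 x [-15.4   8.3] mid -3.58 topmid -0.33 ztop 41.8
kn 112.0 118.0 1061 x [-15.4   8.2] mid -3.58 topmid -0.03 ztop 41.8
kn 118.0 124.0 711 x [-15.6   8.2] mid -3.71 topmid 0.22 ztop 41.7
kn 124.0 130.0 11 x [-14.8 -13. ] mid -13.91 topmid -13.87 ztop 29.9
kn 130.0 136.0 none
kn 136.0 142.0 none
kn 142.0 148.0 none
kn 148.0 154.0 none
kn 154.0 160.0 none
kn 160.0 166.0 none
kn 166.0 172.0 none
kn 172.0 178.0 none
kn 178.0 184.0 none
empty at [ 88  90  92  94  96  98 100 122 124 126 128 130 132 134 136 138 140 142
 144 146 148 150 152 154 156 158 160 162 164 166 168 170 172 174 176 178
 180 182 184 186 188 190 192 194 196]
```

View pics/w13.png

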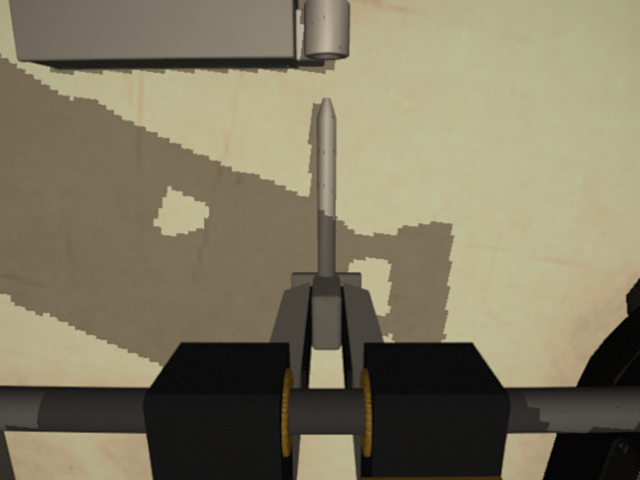

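The pin tip (326,100) is in line with the knuckle mouth (327,57), but the shaft is about 1.8 mm low. I'll raise it and go in slowly.

```bash
python3 -m creep '{"slide":[[-0.03,0,0.18],[0,0,0],[-0.08,0.6,0],[-0.08,0.6,0],[-0.08,0.6,0],[0,0,0]],"turn":[0,0,0,0,0,0],"claw":[0,0,0,0,0,0]}'
python3 -c "
from cell import manip
s=manip.read_state();print(s['wrist_force'],s['moment'])"
python3 al.py w14 85 | head -30
```

```text
clock: 34.72
eef_pos: [595.7, -174.6, 237.5]
eef_rot: [-3.142, -0.0, 1.705]
wrist_force: [0.1, 0.1, -0.1]
finger_gap: 11.6
finger_force: 40.0
[ 0.10013839  0.14641093 -0.06940887] [-0.04406465 -0.02385865 -0.03653061]
[ 595.8 -174.9  237.6] [3.142 0.    1.705]
shaft 20 28 312 x [-3.8  3.8] mid -0.03 topmid -0.24 ztop 36.4
shaft 28 36 322 x [-3.8  3.7] mid -0.04 topmid -0.02 ztop 36.2
shaft 36 44 328 x [-3.7  3.6] mid -0.05 topmid -0.04 ztop 36.3
shaft 44 52 333 x [-3.7  3.6] mid -0.05 topmid -0.23 ztop 36.3
shaft 52 60 341 x [-3.7  3.6] mid -0.06 topmid -0.17 ztop 36.3
shaft 60 68 374 x [-4.1  3.5] mid -0.3 topmid -0.13 ztop 36.5
shaft 68 76 386 x [-4.1  3.5] mid -0.29 topmid -0.26 ztop 36.3
shaft 76 84 363 x [-4.   4.3] mid 0.15 topmid 0.14 ztop 36.4
shaft 84 92 1144 x [-11.5   8.7] mid -1.4 topmid 0.35 ztop 41.8
kn 85.0 91.0 956 x [-15.5   8.5] mid -3.5 topmid 0.34 ztop 41.8
kn 91.0 97.0 995 x [-15.5   8.9] mid -3.28 topmid 0.54 ztop 41.8
kn 97.0 103.0 1016 x [-15.4   8.9] mid -3.24 topmid 0.54 ztop 41.8
kn 103.0 109.0 870 x [-15.5   8.3] mid -3.58 topmid 0.43 ztop 41.5
kn 109.0 115.0 1071 x [-15.6   8.7] mid -3.46 topmid 0.26 ztop 41.8
kn 115.0 121.0 1060 x [-15.5   8.2] mid -3.65 topmid 0.38 ztop 41.8
kn 121.0 127.0 358 x [-15.7   8.4] mid -3.64 topmid 0.15 ztop 41.4
kn 127.0 133.0 none
kn 133.0 139.0 none
kn 139.0 145.0 none
kn 145.0 151.0 none
kn 151.0 157.0 none
kn 157.0 163.0 none
kn 163.0 169.0 none
empty at [124 126 128 130 132 134 136 138 140 142 144 146 148 150 152 154 156 158
 160 162 164 166 168 170 172 174 176 178 180 182 184 186 188 190 192 194
 196]
```

```bash
python3 -m creep '{"slide":[[-0.06,0.6,0.04],[-0.08,0.6,0],[-0.08,0.6,0],[-0.08,0.6,0],[0,0,0]],"turn":[0,0,0,0,0],"claw":[0,0,0,0,0]}'
python3 -m creep '{"slide":[[-0.08,0.6,0],[-0.08,0.6,0],[-0.08,0.6,0],[0,0,0]],"turn":[0,0,0,0],"claw":[0,0,0,0]}'
```

```text
clock: 35.4
eef_pos: [592.7, -150.7, 238.0]
eef_rot: [3.142, -0.0, 1.705]
wrist_force: [-0.3, 0.4, -0.7]
finger_gap: 11.2
finger_force: 40.0
clock: 35.9
eef_pos: [590.3, -132.7, 237.9]
eef_rot: [-3.142, -0.0, 1.705]
wrist_force: [-0.8, -0.4, -1.3]
finger_gap: 11.9
finger_force: 40.0
```

```bash
python3 -m creep '{"slide":[[-0.08,0.6,0],[-0.08,0.6,0],[-0.08,0.6,0],[-0.05,0.4,0],[0,0,0]],"turn":[0,0,0,0,0],"claw":[0,0,0,0,0]}'
python3 al.py w15 12 | sed -n '1p;11,16p'
```

```text
clock: 36.52
eef_pos: [587.4, -110.8, 238.0]
eef_rot: [3.142, 0.0, 1.705]
wrist_force: [-0.1, 0.1, -0.3]
finger_gap: 11.7
finger_force: 40.0
[ 587.4 -111.1  237.9] [-3.142  0.     1.705]
kn 12.0 18.0 239 x [-3.8  3.8] mid 0.0 topmid -0.11 ztop 36.7
kn 18.0 24.0 478 x [-15.5   8.6] mid -3.46 topmid 0.2 ztop 41.7
kn 24.0 30.0 757 x [-15.5   8.6] mid -3.47 topmid 0.16 ztop 41.8
kn 30.0 36.0 767 x [-15.4   8.5] mid -3.45 topmid 0.14 ztop 41.8
kn 36.0 42.0 800 x [-15.3   8.4] mid -3.48 topmid 0.13 ztop 41.4
kn 42.0 48.0 679 x [-15.6   8.3] mid -3.64 topmid 0.15 ztop 41.7
```

```bash
python3 -m creep '{"slide":[[-0.03,0.2,0],[-0.03,0.2,0],[-0.01,0.1,0],[0,0,0]],"turn":[0,0,0,0],"claw":[0,0,0,0]}'
python3 -m creep '{"slide":[[-0.01,0.1,0],[-0.01,0.1,0],[0,0,0]],"turn":[0,0,0],"claw":[0,0,0]}'
```

```text
clock: 37.08
eef_pos: [586.7, -106.1, 237.9]
eef_rot: [3.142, 0.0, 1.705]
wrist_force: [0.4, -0.2, -0.5]
finger_gap: 12.0
finger_force: 40.0
clock: 37.45
eef_pos: [586.5, -104.1, 237.9]
eef_rot: [3.142, 0.0, 1.705]
wrist_force: [0.2, 0.5, -1.4]
finger_gap: 11.7
finger_force: 40.0
```

```bash
python3 -m creep '{"slide":[[-0.01,0.1,0],[0,0,0]],"turn":[0,0],"claw":[0,0]}'
python3 -m creep '{"slide":[[-0.01,0.1,0],[0,0,0]],"turn":[0,0],"claw":[0,0]}'
python3 al.py w16 12 | sed -n '1p;11,13p'
```

```text
clock: 37.7
eef_pos: [586.4, -103.1, 237.9]
eef_rot: [-3.142, -0.0, 1.705]
wrist_force: [-1.1, 0.4, -0.6]
finger_gap: 11.7
finger_force: 40.0
clock: 37.95
eef_pos: [586.3, -102.5, 238.0]
eef_rot: [3.141, 0.001, 1.705]
wrist_force: [-0.5, -5.5, -1.6]
finger_gap: 11.4
finger_force: 40.0
[ 586.3 -102.4  237.9] [3.141e+00 1.000e-03 1.705e+00]
kn 12.0 18.0 696 x [-15.3   8.2] mid -3.55 topmid 0.23 ztop 41.6
kn 18.0 24.0 730 x [-15.5   8.2] mid -3.68 topmid -0.04 ztop 41.8
kn 24.0 30.0 773 x [-15.5   8.5] mid -3.48 topmid 0.04 ztop 41.8
```

```bash
python3 -m creep '{"slide":[[0,0,0],[0,0,0],[0,0,0],[0,0,3],[0,0,4],[0,0,5],[0,0,4]],"turn":[0,0,0,0,0,0,0],"claw":[0.3,0.3,0.3,0.3,0.3,0.3,0.5]}'
python3 -m creep '{"slide":[[0.9,4,0],[0.9,4,0],[0.9,4,0],[0.9,4,0],[0.9,4,0],[0.9,4,0],[0.9,3,0],[0,0,0]],"turn":[0,0,0,0,0,0,0,0],"claw":[0.5,0.5,0.5,0.5,0.5,0.5,0.5,0.5]}'
python3 c.py w17 600 740 140 260 5 60 plug_grip stand
```

```text
clock: 38.88
eef_pos: [586.2, -102.0, 400.1]
eef_rot: [3.14, 0.0, 1.705]
wrist_force: [0.8, -0.1, -1.2]
finger_gap: 35.1
finger_force: 0.0
clock: 39.88
eef_pos: [649.3, 169.7, 397.4]
eef_rot: [-3.141, -0.0, 1.707]
wrist_force: [0.4, -0.5, -0.8]
finger_gap: 47.0
finger_force: 0.0
[649.2 168.4 397.5] [-3.141  0.     1.706] 39.9
px [354. 194.] n 3794 rect (array([668.1, 196.4]), array([50.3, 50.4]), -0.263) z [23.2 25.  52.6] rgb [129 122 100]
plug_grip 0.73 px [354. 198.] med [668. 198.  50.] ztop 53.2 rect (array([668.4, 196.6]), array([31.3, 32.1]), -0.14) rgb [49 45 39]
stand 0.55 px [350. 178.] med [665. 202.  24.] ztop 25.7 rect (array([668. , 196.5]), array([50.1, 50.2]), 1.307) rgb [160 163 157]
```

View pics/w17.png

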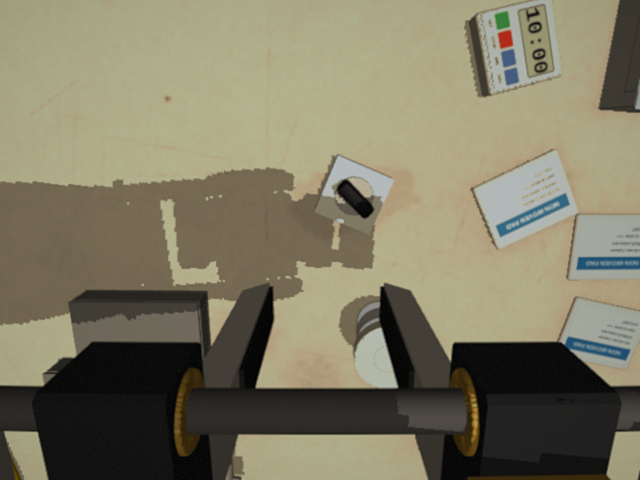

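The plug's bar (355,197) lies diagonally in the stand; the cup is clear below it at (375,345).

```bash
cat > plug.py <<'E'
from h import *
W=np.load('W.npy'); k=(abs(W[...,0]-668)<40)&(abs(W[...,1]-196)<40)
H=W[k&(W[...,2]>46)&(W[...,2]<60)]; print('bar',rect(H[:,:2]),len(H),np.median(H[:,2]))
F=W[k&(W[...,2]>26.5)&(W[...,2]<46)]; print('flange',rect(F[:,:2]),len(F),np.percentile(F[:,2],[10,50,90]))
s=manip.read_state();print(s['joints'])
E
python3 plug.py
```

```text
bar (array([667.7, 196.6]), array([12. , 31.5]), -0.64) 654 52.088869074403874
flange (array([668.8, 201.5]), array([38.4, 41.4]), 1.461) 623 [27.50639813 28.54340009 30.00754085]
[ 1.97312164e-01  5.81130799e-01  1.13780306e+00 -1.07991624e-04
  1.42294801e+00  6.37764596e-02]
```

```bash
python3 -m creep '{"slide":[[0.4,0.6,-2],[0.4,0.6,-2],[0.4,0.6,-2],[0.4,0.6,-2],[0.25,0.42,-2],[0,0,-3],[0,0,-3.75],[0,0,0]],"turn":[0.16,0.16,0.16,0.16,0.156,0,0,0],"claw":[0.45,0.45,0.45,0.45,0.45,0.45,0.45,0.45]}'
python3 -m creep '{"slide":[[0,0,0],[0,0,0],[0,0,0],[0,0,0],[0,0,0],[0,0,0]],"turn":[0,0,0,0,0,0],"claw":[0,0,0,0,0,0]}' 40
python3 -m creep '{"slide":[[0,0,3],[0,0,4],[0,0,4],[0,0,0]],"turn":[0,0,0,0],"claw":[0,0,0,0]}'
```

```text
clock: 41.02
eef_pos: [667.4, 194.8, 227.9]
eef_rot: [-3.138, -0.003, 2.5]
wrist_force: [0.4, 0.0, 0.6]
finger_gap: 42.3
finger_force: 0.0
clock: 41.78
eef_pos: [667.9, 196.1, 231.3]
eef_rot: [3.141, 0.001, 2.501]
wrist_force: [-1.1, -1.0, 6.6]
finger_gap: 11.8
finger_force: 40.0
clock: 42.28
eef_pos: [667.9, 196.1, 344.1]
eef_rot: [3.137, 0.004, 2.501]
wrist_force: [0.1, 0.0, -0.9]
finger_gap: 11.6
finger_force: 40.0
```

```bash
python3 -m creep '{"slide":[[-2.9,-3.3,0],[-2.9,-3.3,0],[-2.9,-3.3,0],[-2.9,-3.3,0],[-2.9,-3.3,0],[-2.9,-3.3,0],[-2.9,-3.3,0],[-2.9,-3,0]],"turn":[-0.1,-0.1,-0.1,-0.1,-0.1,-0.1,-0.1,-0.096],"claw":[0,0,0,0,0,0,0,0]}'
python3 -m creep '{"slide":[[0,0,-2],[0,0,-3],[0,0,0],[0,0,0]],"turn":[0,0,0,0],"claw":[0,0,0,0]}'
cat > slot.py <<'E'
from h import *
import sys
im,d,cal=shot('wrist',sys.argv[1]); s=manip.read_state(); t=np.array(s['eef_pos']); a=s['eef_rot'][2]-np.pi/2
R=np.array([[np.cos(a),-np.sin(a)],[np.sin(a),np.cos(a)]]); print(np.round(t,1),np.round(s['eef_rot'],3))
X,u,v=cloud(cal,d); q=(X[:,:2]-t[:2])@R
# rectified top view at z=30, in tool frame, 0.25 mm/px
g=np.arange(-40,40,.25); y=np.arange(20,80,.25); G=np.stack(np.meshgrid(g,y[::-1]),-1).reshape(-1,2)
w=np.c_[G@R.T+t[:2],np.full(len(G),30.)]; p=proj(cal,w).astype(np.float32).reshape(len(y),len(g),2)
top=cv2.remap(im,p[...,0],p[...,1],cv2.INTER_LINEAR); dd=cv2.remap(d,p[...,0],p[...,1],cv2.INTER_NEAREST)
cv2.imwrite('pics/'+sys.argv[1]+'t.png',cv2.resize(top[:,:,::-1],None,fx=2,fy=2))
# plane height map; slot = lower-than-lid region
e=np.linalg.inv(cal['pose']); pz=-(np.c_[w,np.ones(len(w))]@e.T)[:,2].reshape(dd.shape); m=((dd-pz)>2.5).astype(np.uint8)
n,l,st,c=cv2.connectedComponentsWithStats(m)
for i in range(1,n):
    if 200<st[i,4]<9000: x0,y0,ww,hh,A=st[i]; print('hole x',g[x0],g[min(x0+ww,len(g)-1)],'y',y[::-1][y0],y[::-1][min(y0+hh,len(y)-1)],'area mm2',A/16)
k=(q[:,1]>20)&(q[:,1]<80)&(abs(q[:,0])<40)&(abs(X[:,2]-30)<3); print('plate z',np.median(X[k,2]),'x range',np.percentile(q[k,0],[1,99]))
E
python3 slot.py w18
```

```text
clock: 43.28
eef_pos: [434.6, -65.8, 339.4]
eef_rot: [-3.14, -0.0, 1.702]
wrist_force: [0.6, -0.4, 0.4]
finger_gap: 12.0
finger_force: 40.0
clock: 43.78
eef_pos: [436.0, -64.9, 290.9]
eef_rot: [-3.142, -0.0, 1.705]
wrist_force: [-0.2, -0.2, -0.3]
finger_gap: 11.3
finger_force: 40.0
[436.  -64.9 291.2] [3.141 0.    1.705]
hole x -5.5 5.75 y 56.75 33.0 area mm2 257.0
plate z 30.50020722337827 x range [-17.44404313  39.53544079]
```

View pics/w18t.png

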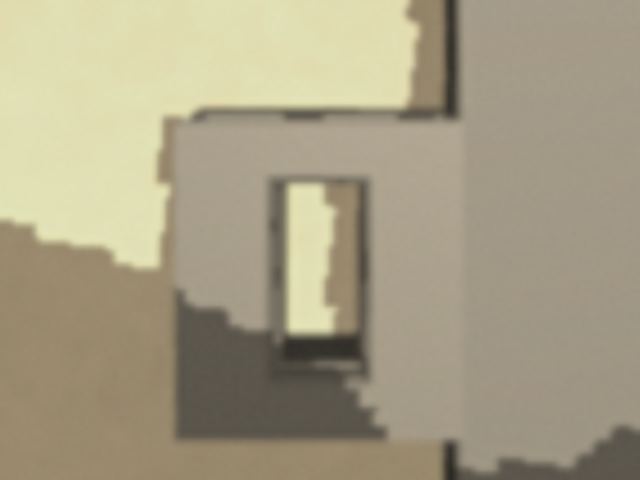

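Run:
```python
from h import *
im,d,cal=shot('wrist'); s=manip.read_state(); t=np.array(s['eef_pos']); a=s['eef_rot'][2]-np.pi/2
R=np.array([[np.cos(a),-np.sin(a)],[np.sin(a),np.cos(a)]]); X,u,v=cloud(cal,d); q=(X[:,:2]-t[:2])@R; Z=X[:,2]
k=(abs(q[:,0])<18)&(abs(q[:,1])<30)
for lo in range(60,124,4):
    m=k&(Z>lo)&(Z<lo+4)
    if m.sum()>5: print(lo,m.sum(),np.round(np.percentile(q[m],[1,99],0),1).tolist())
```

```text
84 212 [[-13.6, 6.7], [14.3, 16.0]]
88 290 [[-13.1, 6.9], [13.5, 15.9]]
92 121 [[-10.0, 7.9], [10.4, 16.5]]
96 207 [[-14.9, 7.9], [15.2, 16.4]]
100 266 [[-16.9, 7.8], [17.4, 16.5]]
104 299 [[-17.3, 7.9], [17.6, 16.5]]
108 1262 [[-16.3, -14.7], [16.2, 16.2]]
112 1342 [[-16.1, -13.4], [16.8, 14.8]]
116 267 [[-17.5, 7.7], [17.7, 10.2]]
120 348 [[-17.4, -6.0], [17.5, 10.1]]
```

```bash
python3 -m creep '{"slide":[[-0.3,2.2,0],[-0.28,2.22,0],[0,0,-1.5],[0,0,-1.3],[0,0,0]],"turn":[0,0,0,0,0],"claw":[0,0,0,0,0]}'
python3 -m creep '{"slide":[[0,0,-0.3],[0,0,-0.3],[0,0,-0.2],[0,0,0]],"turn":[0,0,0,0],"claw":[0,0,0,0]}'
```

```text
clock: 44.5
eef_pos: [429.9, -21.3, 261.2]
eef_rot: [-3.139, -0.001, 1.704]
wrist_force: [-0.2, -0.1, -1.6]
finger_gap: 12.1
finger_force: 40.0
clock: 45.0
eef_pos: [430.0, -20.8, 254.4]
eef_rot: [-3.142, 0.0, 1.705]
wrist_force: [0.2, -0.4, -1.6]
finger_gap: 11.4
finger_force: 40.0
```

```bash
python3 -m creep '{"slide":[[0,0,-0.3],[0,0,-0.3],[0,0,-0.2],[0,0,0]],"turn":[0,0,0,0],"claw":[0,0,0,0]}'
python3 -m creep '{"slide":[[0,0,-0.3],[0,0,-0.2],[0,0,-0.1],[0,0,0]],"turn":[0,0,0,0],"claw":[0,0,0,0]}'
```

```text
clock: 45.5
eef_pos: [430.0, -20.8, 246.3]
eef_rot: [-3.141, -0.0, 1.705]
wrist_force: [-0.0, 0.5, -0.4]
finger_gap: 11.6
finger_force: 40.0
clock: 46.0
eef_pos: [430.0, -20.8, 240.3]
eef_rot: [-3.141, -0.0, 1.705]
wrist_force: [-0.2, 1.2, -0.1]
finger_gap: 11.4
finger_force: 40.0
```

```bash
python3 -m creep '{"slide":[[0,0,-0.1],[0,0,-0.1],[0,0,-0.05],[0,0,0]],"turn":[0,0,0,0],"claw":[0,0,0,0]}'
python3 -m creep '{"slide":[[0,0,0],[0,0,0],[0,0,0],[0,0,0],[0,0,3],[0,0,4],[0,0,4],[0,0,4]],"turn":[0,0,0,0,0,0,0,0],"claw":[0.35,0.35,0.35,0.35,0.35,0.35,0.35,0.35]}'
python3 -m creep '{"slide":[[4,-3,0],[2,-3,0],[0,0,0],[0,0,0]],"turn":[0,0,0,0],"claw":[1,1,1,1]}'
python3 - <<'E'
from h import *
c=np.array([503.5,-10.4]);a=.134;R=np.array([[np.cos(a),-np.sin(a)],[np.sin(a),np.cos(a)]])
im,d,cal=shot('wrist','w20'); X,u,v=cloud(cal,d); q=(X[:,:2]-c)@R;Z=X[:,2]
def r(n,k): print(n,k.sum(),rect(q[k]) if k.sum()>5 else '',np.round(np.percentile(Z[k],[5,50,95]),1) if k.sum()>5 else '')
near=lambda x,y,w,h:(abs(q[:,0]-x)<w)&(abs(q[:,1]-y)<h)
r('plug bar',near(-74,0,25,25)&(Z>48)); r('flange',near(-74,0,20,20)&(Z>32)&(Z<46))
r('handle',near(0,0,20,40)&(Z>48)); r('plate',near(0,0,50,85)&(Z>20)&(Z<40))
r('tab',near(70,-105,30,18)&(Z>15)&(Z<70))
for y in range(-120,-88,4): k=near(70,y+2,6,2)&(Z>15); print(y,k.sum(),np.median(Z[k]) if k.sum() else '')
E
```

```text
clock: 46.5
eef_pos: [430.0, -20.8, 237.9]
eef_rot: [-3.142, -0.0, 1.705]
wrist_force: [-0.1, 0.3, -0.7]
finger_gap: 11.6
finger_force: 40.0
clock: 47.5
eef_pos: [429.8, -20.7, 389.3]
eef_rot: [3.141, 0.0, 1.705]
wrist_force: [-0.3, -0.3, 0.4]
finger_gap: 33.1
finger_force: 0.0
clock: 48.0
eef_pos: [489.7, -80.5, 387.7]
eef_rot: [-3.141, -0.0, 1.705]
wrist_force: [0.0, 0.5, 0.6]
finger_gap: 69.6
finger_force: 0.0
plug bar 819 (array([-74.3,  -0. ]), array([12.2, 31.1]), -1.553) [53.5 58.1 59.5]
flange 664 (array([-73. ,  -0.1]), array([36.7, 39. ]), 1.549) [32.7 34.5 41.8]
handle 9578 (array([ 0. , -7.9]), array([40. , 64.2]), 1.571) [ 55.7 301.7 310.5]
plate 28614 (array([-0., -0.]), array([100., 170.]), 1.571) [29.3 30.5 31.8]
tab 1420 (array([  62.6, -101.7]), array([29.2, 44.5]), 0.004) [28.8 37.3 58.7]
-120 5 57.06225786019081
-116 36 57.77753105856917
-112 47 57.66219076210854
-108 47 57.83411475490186
-104 49 58.24720826440654
-100 47 58.69998432399143
-96 109 55.27595276555968
-92 79 40.50159227670065
```

View pics/w20.png

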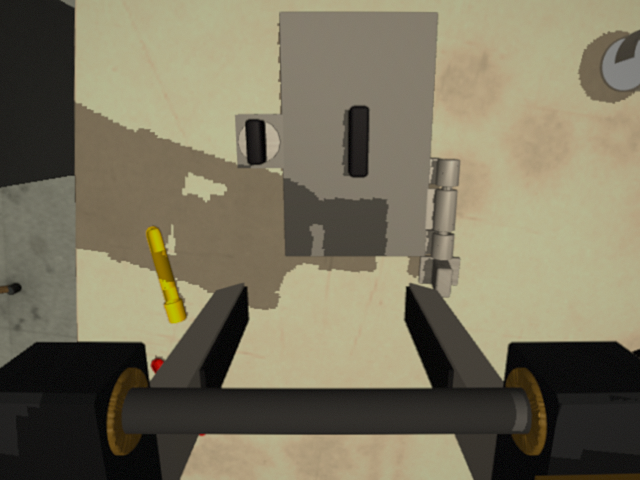

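The plug is upright on the lid (255,141), the lid is flat, and the pin tab is against the outer knuckle (442,275). The robot is clear, so I'll hand in.

```bash
python3 -c "
from cell import manip
print(manip.sign_off())"
```

```text
the job is handed in; nothing more can be done
None
```

I packed the carrier and handed it in at about 48 s of the 210 s allowed. All three loose tubes are in separate grooves, the lid is flat, the pin is home against the outer knuckle and the plug is down in the lock slot. The hand-in returned no verdict; this is from the final wrist-camera check, except the tubes, which I last saw before fitting the lid.

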